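# Load the two-tier stand at the grinding bench

## Robot

A 6-joint arm with a two-finger parallel gripper is mounted at the origin on the work surface. World frame = base frame: x ahead of the robot, y to its left, z up, the work surface at z = 0. Lengths are in m, angles in rad, forces in N, time in s.
With the tool pointing down it reaches from about 0.375 to 0.9 m from the base axis. Payload 3.1 kg.
Tool frame: the origin (TCP) lies midway between the tips of the shut fingers; the grasp point (between the pads) lies 19 mm behind it; z points along the fingers, y is the direction in which the jaws open and shut (so a half turn about z gives the same grasp; the last joint's range is limited). The gripper opens to 87 mm and grips with 3 to 60 N. Pads are 19 mm wide; open, the fingers measure 117 mm over their backs; the gripper's body (75 mm by 190 mm) begins 51 mm behind the grasp point.
Start: joints at [-1.458, 0.527, 1.433, -0, 1.181, -0.178], TCP at [0.179, -0.599, 0.198] pointing down, gripper open.
Joint ranges: [-3.08, 3.08], [-0.75, 2.2], [0.22, 2.44], [-1.43, 4.57], [0, 2.65], [-2.85, 2.85]. Speed limits (rad/s): [2.79, 2.79, 3.14, 3.14, 3.14, 3.14].

## Interface

Orientations are given as a unit quaternion [x, y, z, w].
In Python, from rig import robot gives the robot as it stands.
- The arm moves only by the tool move_arm, never from a script. Its argument "rows" is one flat list of numbers, 7 for each row, row after row: the shift along the world's x, y, z in mm, then the turn, a rotation vector about the world's x, y, z in rad, then the closure, from 0 (fully open) to 1 (shut). A call has 1 to 12 rows; each row shifts and turns the commanded pose from where the row before left it; what a row does not reach is not made up. A row lasts 1/10 s, in which the tool goes at most 50 mm and 8.59 degrees, less where a joint would pass 70% of its speed; a pose out of reach is approached as far as the arm can. A call with a gripper value outside its range is refused whole. The fingers move at their own pace and stop on an object; "grip_force" is the grip in N (left out, the last holds). Time passes only in rows, so rows that do not move let the fingers close. It gives the time, the measured TCP pose, the force and the opening at its end, in the units of the state.
- robot.get_obs(): the state, without advancing time (a new reading comes with each control period).
- robot.camera(name): name is "side" or "top"; returns a dict with "color" (480x640x3 uint8, red, green, blue), "z_map" (480x640 float32, m along the optical axis (not along the pixel's ray), 0 where there is no reading), "camera_matrix" (3x3 intrinsics, pixels), "R" (3x3) and "t" (3): a world point X has camera coordinates R X + t. Camera axes: x right, y down, z forward; pixel columns grow to the right and rows downward; lengths in m; the calibration is good to about 2 mm. A picture is of the moment at which its call begins.
- robot.hand_in(): hands the job in, once; it reports no verdict.
Trained networks look in the newest picture that a camera, given by its name, has taken for a name from the list of things; names that differ only in an ending like _2 or _b are one class to them, and where a whole thing is asked for, a point or a joint stands for the part that bears it (a point fixed in the world has none). Each returns a list of dicts, best first, with "conf" (0 to 1); they miss things now and then, are a little off and sometimes report something else, mostly with a low value. They report only what shows in the picture. A call takes as long as a camera call.
- robot.search_frame(camera, thing): "at" ([column, row] in pixels, amid what is visible of it).
- robot.spot_point(camera, thing): "at" ([column, row] in pixels: a listed point, or the origin of a listed thing).
The state is a dict: "time": time; "q": joint angles; "joint_velocities": joint speeds; "joint_torque": joint torques, N m; "position": TCP position; "tool_rot": TCP orientation; "ft_force": force on the tool from outside, world axes, zero at the start; "moment": the same for the moment, N m; "grip_width": finger opening in m.
Only numpy, scipy, OpenCV 4.12 (cv2) and the standard library are available. Lean on these libraries where they do the work, as an engineer would, in place of code of your own. Each camera call takes 0.05 s, during which the arm holds its last target.

## Task

Load the two-tier stand at the grinding bench from the bottom up: lay the long abrasive stone flat and lengthwise in the middle of the stand's deck, between the four posts, then lower the shelf tray over the posts so that all four corner holes drop fully home and it sits level on the post shoulders. Last, set the wooden sanding block, cork side down, flat on the tray beside the handle, on either side. The posts are not exactly centred on the stand's base, so feel for them with the tray; leave the jar, the carton and the wrench alone.

Things in the scene. Friction and masses are not known exactly. Their poses are not given: they have to be found in the camera images.
- stand: Fixed stand: grey base plate 180 (x) by 210 (y) by 12 mm; origin: centre of its underside, on the bench. On it an aluminium deck 160 by 190 by 6 mm (its top 18 mm above the bench) carries four upright posts. Deck and posts are one piece, square to the base but bolted through slots: centred up to 5 mm off this origin along x and up to 5 mm along y, not reported: find it by touch or sight.
- stand_deck (a point): Nominal middle of the deck's top face (the posts are centred up to 5 mm off it in x and y). The four steel posts stand 124 mm apart along x and 154 mm along y. Each is 18 mm thick up to a flat shoulder 80 mm above the bench, then a 10 mm pin, 18 mm long, then a 10 mm taper to a flat tip 8 mm wide, 108 mm above the bench.
- tray_grip (a point): Centre of the steel handle bar (12 mm wide in x, 100 long in y, 18 high, 33 mm free below) of the loose aluminium tray; 48 mm above the tray's underside. Fully home it is 128 mm above the bench; on the post tips, 156. z up; same either way round. Weight 0.3-0.6 kg.
- tray: The same tray; origin: centre of its underside. Plate 160 (x) by 190 (y) by 6 mm, rim 16 mm high over the underside, four round 13 mm holes at the corners, 124 mm apart along x, 154 mm along y. Free floor each side of the handle: 6 to 76 mm from the middle along x.
- stone_mid (a point): Centre of the loose abrasive stone, pale grey above and dark grey below, a bar 50 (x) by 150 (y) by 30 (z) mm, 0.35 to 0.7 kg, starting flat on the bench.
- block_mid (a point): Centre of the loose wooden sanding block, 44 (x) by 60 (y) by 40 (z) mm, cork sole underneath (-z), 0.12 kg, sole down at the start. Taking it across its 60 mm length and laying that along the tray's y, 41 mm from the tray's middle, leaves room for the fingers.
- jar_mid (a point): Bystander: amber glass jar, 72 mm wide, 85 mm high; point half-way up.
- carton_mid (a point): Bystander: cardboard carton 90 (x) by 130 (y) by 60 mm high; point at its centre.
- wrench_mid (a point): Bystander: steel wrench 170 mm long, lying flat; point near its middle.

How it is judged:
By the outcome, as a careful person would: the job done as asked, in the order asked, and still so for the second after the job is handed in, with the robot touching nothing.
It also fails if it takes over 72 s, if anything falls off the work surface, if the arm or the gripper's body presses on something with over 40 N, if the wrist force passes 120 N, or if a joint passes its speed limit or range.

## Working session

There is one attempt and no reset: what is moved stays moved. The work goes in short steps, Python scripts to look and compute and a tool call to move; the robot and the scene stay as the last step left them, time stands still between calls to the robot, and variables do not carry over. Pictures are saved under pics/ and viewed, and the job is handed in when it is done.

Besides the shell and the picture viewer there is one more tool, called in YAML: its name, and indented under it one key for each argument. move_arm: Moves the arm, as the interface text tells. Its arguments: {"type":"object","properties":{"rows":{"type":"array","items":{"type":"number"}},"grip_force":{"type":"number"}},"required":["rows"]}

```bash
ls; mkdir -p pics
cat > h.py <<'E'
from rig import robot
import numpy as np, cv2
def snap(n,f):
    c=robot.camera(n); cv2.imwrite('pics/'+f,c['color'][:,:,::-1]); np.savez('pics/'+f[:-4]+'.npz',**c); return c
def w(c,u,v,z=None,r=2):
    K,R,t=c['camera_matrix'],c['R'],c['t']; ray=np.linalg.inv(K)@[u,v,1]
    if z is None:
        p=c['z_map'][int(v)-r:int(v)+r+1,int(u)-r:int(u)+r+1]; p=p[p>0]; d=np.median(p)
        return R.T@(ray*d-t)
    o=-R.T@t; D=R.T@ray; return o+D*(z-o[2])/D[2]
def cloud(c):
    K,R,t=c['camera_matrix'],c['R'],c['t']; v,u=np.mgrid[0:480,0:640]; z=c['z_map'].astype(float)
    P=np.stack([(u-K[0,2])/K[0,0]*z,(v-K[1,2])/K[1,1]*z,z],-1)
    X=(P-t)@R; X[z==0]=np.nan; return X
E
python3 - <<'E'
from h import *
np.set_printoptions(precision=4,suppress=True)
for n in('top','side'):
    c=snap(n,n+'0.png'); print(n,c['camera_matrix'][0],(-c['R'].T@c['t']),c['R'][2])
    for th in ['stand','stand_deck','tray_grip','tray','stone_mid','block_mid','jar_mid','carton_mid','wrench_mid']:
        for d in robot.spot_point(n,th)[:2]:
            u,v=d['at']; 
            try:print(th,round(d['conf'],2),np.round(d['at'],1),w(c,u,v))
            except Exception as e:print(th,e)
print(robot.get_obs())
E
```

```text
pics
top [560.0368   0.     324.2103] [0.415  0.032  1.3491] [ 0.1092 -0.0134 -0.9939]
stand_deck 0.29 [365.4 138.5] [ 0.7769 -0.0875  0.0597]
tray_grip 0.85 [316.7 253.1] [0.5085 0.033  0.0567]
tray 0.88 [319.1 258. ] [0.5002 0.0275 0.0065]
stone_mid 0.82 [452.3 200.5] [ 0.6297 -0.2939  0.0289]
stone_mid 0.25 [430.6 336.3] [ 0.309  -0.2325  0.0069]
block_mid 0.82 [461.5 263.9] [ 0.4772 -0.3059  0.039 ]
block_mid 0.74 [430.8 336.7] [ 0.3081 -0.233   0.0068]
carton_mid 0.59 [363.6 139.5] [ 0.7745 -0.0832  0.06  ]
wrench_mid 0.83 [431.6 334. ] [ 0.3144 -0.235   0.0076]
side [463.1499   0.     323.5053] [ 0.3413 -0.5787  0.7831] [ 0.2197  0.626  -0.7483]
tray_grip 0.57 [302.4 247.7] [0.5078 0.029  0.056 ]
tray 0.72 [301.6 259.9] [0.5066 0.0388 0.0054]
stone_mid 0.64 [436.  378.9] [ 0.6335 -0.3129  0.0293]
block_mid 0.67 [354.4 414.7] [ 0.4768 -0.3241  0.0398]
jar_mid 0.84 [365.3 166.1] [0.7308 0.2144 0.0647]
jar_mid 0.65 [452.2 257.7] [ 0.7801 -0.1078  0.0602]
carton_mid 0.68 [448.9 259.7] [ 0.7714 -0.1099  0.06  ]
wrench_mid 0.84 [240.6 402.4] [ 0.3082 -0.2244  0.0064]
{'time': 1.0, 'q': array([-1.4585,  0.5274,  1.4327, -0.    ,  1.1814, -0.1785]), 'joint_velocities': array([-0.0004, -0.0008,  0.0001, -0.0017,  0.0023,  0.0001]), 'joint_torque': array([  0.0001, -44.0018, -17.6989,   0.0633,   0.0504,  -0.    ]), 'position': array([ 0.1792, -0.5987,  0.198 ]), 'tool_rot': array([ 0.9894,  0.1449, -0.    ,  0.    ]), 'ft_force': array([ 0.4258, -0.3935,  0.2048]), 'moment': array([ 0.0236, -0.0308, -0.0094]), 'grip_width': 0.08737864726493394}
```

View pics/top0.png

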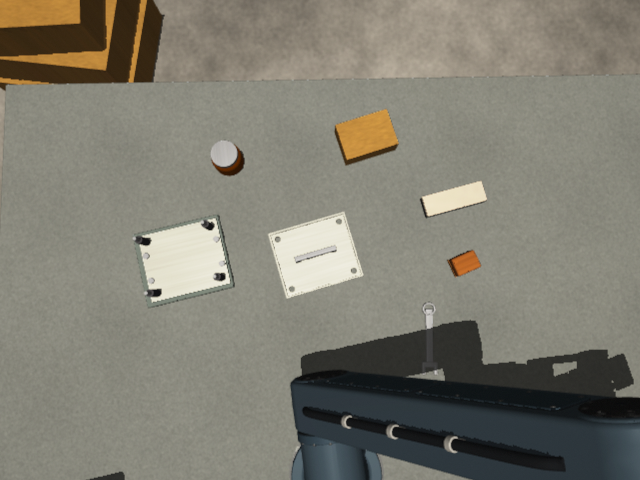

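View pics/side0.png

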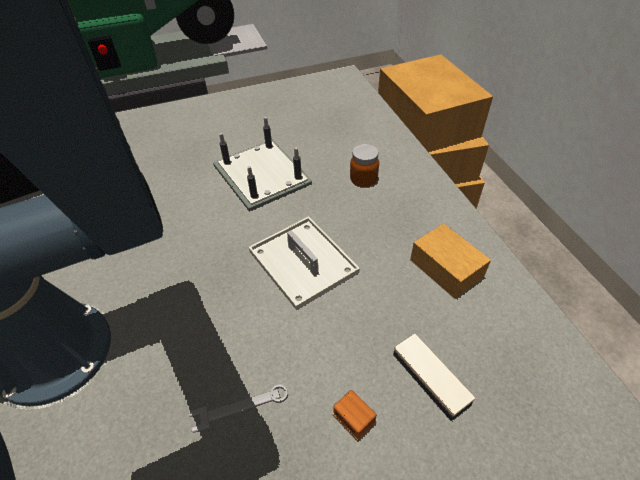

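The top view shows the stand at (184,260), tray at (316,254), stone at (454,198) and block at (465,263). The jar is at (226,156), the carton at (366,136) and the wrench at (430,340). Next I'll fit poses from the depth data.

```bash
cat > fit.py <<'E'
from h import *
def rect(P,zl,zh,x0,x1,y0,y1):
    Q=P.reshape(-1,3); Q=Q[~np.isnan(Q[:,0])]
    m=(Q[:,2]>zl)&(Q[:,2]<zh)&(Q[:,0]>x0)&(Q[:,0]<x1)&(Q[:,1]>y0)&(Q[:,1]<y1)
    Q=Q[m]; (c,s,a)=cv2.minAreaRect((Q[:,:2]*1000).astype(np.float32))
    return np.round(c,1),np.round(s,1),round(a,1),len(Q),np.round(np.median(Q[:,2])*1000,1)
E
python3 - <<'E'
from fit import *
for n in('top','side'):
    c=dict(np.load(f'pics/{n}0.npz')); P=cloud(c); print(n)
    print('stone',rect(P,.022,.04,.55,.72,-.42,-.18))
    print('block',rect(P,.03,.05,.42,.53,-.38,-.24))
    print('tray',rect(P,.003,.03,.37,.63,-.1,.18))
    print('handle',rect(P,.045,.07,.37,.63,-.1,.18))
    print('base',rect(P,.007,.03,.35,.63,.2,.5))
    print('deck',rect(P,.0155,.03,.35,.63,.2,.5))
    print('jar',rect(P,.07,.1,.6,.85,.1,.4))
    print('carton',rect(P,.05,.07,.65,.9,-.25,.05))
    q=P.reshape(-1,3);q=q[~np.isnan(q[:,0])]
    m=(q[:,2]>.075)&(q[:,2]<.12)&(q[:,0]>.35)&(q[:,0]<.63)&(q[:,1]>.2)&(q[:,1]<.5);q=q[m]
    from scipy.cluster.hierarchy import fcluster,linkage
    l=fcluster(linkage(q),.02,'distance')
    for k in set(l): print('post',np.round(q[l==k].mean(0)*1000,1),np.round(q[l==k].max(0)*1000,1),np.round(q[l==k].min(0)*1000,1),(l==k).sum())
E
```

```text
top
stone (array([ 634.3, -298.7]), array([ 50.8, 151.3]), 14.0, 1300, np.float64(29.5))
block (array([ 479.2, -316.7]), array([44.1, 60.3]), 22.4, 483, np.float64(39.3))
tray (array([499.8,  39.7]), array([279.4, 259.4]), 89.7, 5284, np.float64(6.2))
handle (array([507.6,  36.5]), array([12.2, 99.2]), 15.1, 232, np.float64(56.5))
base (array([489. , 349.4]), array([294. , 276.2]), 88.4, 6249, np.float64(17.1))
deck (array([499.6, 349.6]), array([176.5, 207.3]), 13.4, 4213, np.float64(18.4))
jar (array([739.6, 241.9]), array([62.1, 61.3]), 2.1, 602, np.float64(84.4))
carton (array([787.4, -90.9]), array([ 92.4, 131. ]), 16.9, 2075, np.float64(59.4))
post [578.3 285.4  89.4] [588.2 295.1 111.6] [571.2 278.5  76.5] 51
post [458.3 258.   89.8] [466.6 267.2 114.5] [450.8 252.   75.6] 52
post [545.  434.6  90.4] [554.5 443.4 113.6] [538.1 428.5  75.2] 56
post [424.7 407.2  90.2] [431.8 416.4 111.8] [418.2 401.1  75.1] 57
side
stone (array([ 634.6, -298.5]), array([ 51.3, 151.5]), 14.2, 2494, np.float64(30.7))
block (array([ 479.1, -317.4]), array([44.2, 59.9]), 22.4, 1047, np.float64(40.5))
tray (array([500. ,  39.7]), array([259.7, 279.4]), 0.0, 5457, np.float64(7.0))
handle (array([508.,  36.]), array([ 13.3, 101.9]), 15.2, 307, np.float64(56.9))
base (array([500.9, 351.3]), array([181.9, 213.6]), 12.3, 3455, np.float64(18.3))
deck (array([497.2, 349.5]), array([173. , 203.6]), 14.1, 2736, np.float64(18.9))
jar (array([740.4, 241.1]), array([61.4, 65.2]), 0.2, 434, np.float64(85.2))
carton (array([787. , -90.9]), array([ 92.7, 131.3]), 16.6, 2383, np.float64(60.5))
post [545.4 434.5  89.6] [554.5 444.1 110.6] [537.6 426.1  75.2] 65
post [425.  407.2  90. ] [433.7 416.6 111. ] [416.8 400.5  75.1] 69
post [458.4 256.8  89.6] [466.6 265.2 111. ] [450.  251.1  75. ] 76
post [578.8 284.4  90.1] [587.8 292.5 110.6] [570.7 274.2  75.5] 75
```

Run:
```python
import cv2
a=cv2.imread('pics/top0.png');b=cv2.imread('pics/side0.png')
A=cv2.resize(a[205:315,125:245],None,fx=5,fy=5,interpolation=cv2.INTER_CUBIC)
cv2.imwrite('pics/z1.png',A)
B=cv2.resize(b[110:215,205:320],None,fx=5,fy=5,interpolation=cv2.INTER_CUBIC)
cv2.imwrite('pics/z2.png',B)
```

```text
(no output)
```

View pics/z1.png

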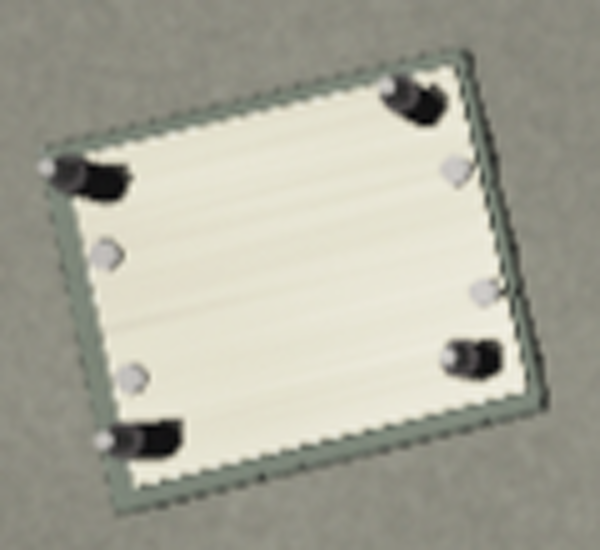

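View pics/z2.png

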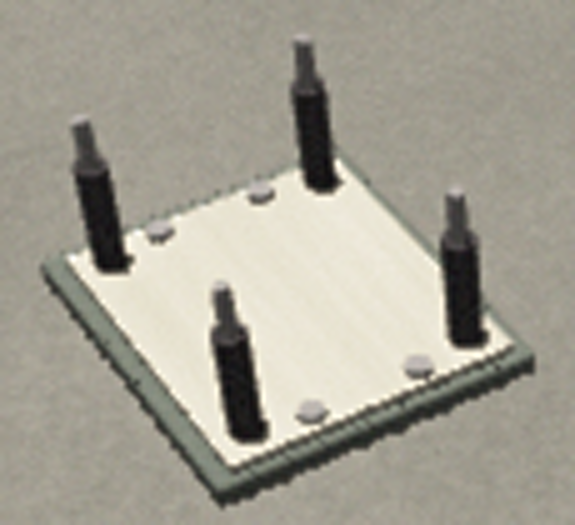

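Zoom: four posts with pale tips, and bolt heads on the ±y ends of the deck. I'll refine the deck, posts and tray by colour and edge fits.

Run:
```python
from fit import *
def colrect(c,P,lo,z,x0,x1,y0,y1):
    img=c['color'].astype(int)
    m=(img.min(2)>lo)&(P[...,0]>x0)&(P[...,0]<x1)&(P[...,1]>y0)&(P[...,1]<y1)&(P[...,2]<z+.01)
    v,u=np.nonzero(m); 
    n,l,st,_=cv2.connectedComponentsWithStats(m.astype(np.uint8)); k=1+np.argmax(st[1:,4]); v,u=np.nonzero(l==k)
    Q=np.array([w(c,a,b,z)[:2]*1000 for a,b in zip(u,v)],np.float32)
    r=cv2.minAreaRect(Q); return [np.round(x,1) for x in r],len(Q)
for n in('top','side'):
    c=dict(np.load(f'pics/{n}0.npz')); P=cloud(c); print(n)
    for lo in(150,170,190):print('deck',lo,colrect(c,P,lo,.018,.35,.65,.2,.5))
    # shoulder/tip: project
    q=P.reshape(-1,3);ok=~np.isnan(q[:,0]);
    for zl,zh in((.084,.096),(.103,.116)):
      m=ok&(q[:,2]>zl)&(q[:,2]<zh)&(q[:,0]>.35)&(q[:,0]<.63)&(q[:,1]>.2)&(q[:,1]<.5);Q=q[m]
      from scipy.cluster.hierarchy import fcluster,linkage
      l=fcluster(linkage(Q),.02,'distance')
      C=np.array([Q[l==k].mean(0)*1000 for k in set(l)]);print(zl,np.round(C,1).tolist(),C.mean(0).round(1),[(l==k).sum() for k in set(l)])
    for zl,zh in((.010,.03),):
      m=ok&(q[:,2]>zl)&(q[:,2]<zh);Q=q[m]
      d=np.hypot(*(Q[:,:2]-[.508,.0365]).T);Q=Q[d<.14];print('rim',[np.round(x,1) for x in cv2.minAreaRect((Q[:,:2]*1000).astype(np.float32))],len(Q))
```

```text
top
deck 150 ([array([503.8, 349.6]), array([162.7, 190.9]), np.float64(12.6)], 5017)
deck 170 ([array([503.3, 348.6]), array([160.8, 189.1]), np.float64(12.6)], 4893)
deck 190 ([array([502.3, 348.4]), array([158.6, 188.2]), np.float64(12.5)], 4676)
0.084 [[576.3, 283.4, 90.7], [460.7, 257.3, 87.0], [422.9, 406.8, 89.9], [545.6, 434.0, 90.4]] [501.4 345.4  89.5] [np.int64(5), np.int64(6), np.int64(9), np.int64(9)]
0.103 [[545.6, 436.5, 107.6], [425.1, 409.0, 106.3], [458.2, 259.2, 108.8], [579.2, 286.4, 106.0]] [502.  347.8 107.2] [np.int64(12), np.int64(16), np.int64(13), np.int64(14)]
rim [array([495.4,  32.8]), array([186.6, 190.3]), np.float64(15.2)] 790
side
deck 150 ([array([500.4, 362.9]), array([160.5, 216.3]), np.float64(12.5)], 2524)
deck 170 ([array([502.8, 350. ]), array([159.4, 189.9]), np.float64(12.6)], 2478)
deck 190 ([array([502.7, 349.3]), array([158.4, 187.8]), np.float64(12.5)], 2389)
0.084 [[425.3, 408.4, 90.1], [545.2, 434.8, 90.3], [458.7, 256.7, 90.3], [578.9, 285.0, 89.6]] [502.  346.2  90.1] [np.int64(16), np.int64(19), np.int64(16), np.int64(17)]
0.103 [[579.5, 286.6, 107.2], [458.7, 258.4, 107.4], [546.3, 435.0, 106.9], [424.7, 408.0, 107.9]] [502.3 347.  107.4] [np.int64(14), np.int64(14), np.int64(12), np.int64(12)]
rim [array([508.3,  37.5]), array([161.7, 194.6]), np.float64(15.3)] 1001
```

move_arm:
  rows: [38,25,-6,0,0,0.127,0,38,25,-6,0,0,0.127,0,38,25,-6,0,0,0.127,0,38,25,-6,0,0,0.127,0,38,25,-6,0,0,0.127,0,38,25,-6,0,0,0.127,0,38,25,-6,0,0,0.127,0,38,25,-6,0,0,0.127,0,38,25,-6,0,0,0.127,0,38,25,-6,0,0,0.127,0,38,25,-6,0,0,0.127,0,38,25,-6,0,0,0.127,0]
  grip_force: 35

```text
time: 2.2
position: [0.6367, -0.2975, 0.1257]
tool_rot: [0.614, 0.79, -0.0, 0.0]
ft_force: [0.2, -0.3, 0.3]
grip_width: 0.0871
```

```bash
cat > st.py <<'E'
from h import *
def st():
    o=robot.get_obs(); from scipy.spatial.transform import Rotation as R
    M=R.from_quat(o['tool_rot']).as_matrix(); y=M[:,1]
    print('t',round(o['time'],2),'p',np.round(o['position']*1000,1),'jaw',round(np.degrees(np.arctan2(y[1],y[0])),2),'z',np.round(M[:,2],3),'F',np.round(o['ft_force'],1),'M',np.round(o['moment'],2),'w',round(o['grip_width']*1000,1),'q',np.round(o['q'],2))
if __name__=='__main__': st()
E
python3 st.py
```

```text
t 2.2 p [ 636.7 -297.5  125.7] jaw 14.29 z [ 0. -0. -1.] F [ 0.2 -0.3  0.3] M [-0.01 -0.14  0.04] w 87.1 q [-0.6   0.71  1.28 -0.    1.15 -0.85]
```

move_arm:
  rows: [-1,0,-40,0,0,0,0,0,0,-40,0,0,0,0,0,0,-25,0,0,0,0,0,0,-15,0,0,0,0,0,0,0,0,0,0,1,0,0,0,0,0,0,1,0,0,0,0,0,0,1,0,0,0,0,0,0,1,0,0,0,0,0,0,1]

```text
time: 3.1
position: [0.6349, -0.2993, 0.0075]
tool_rot: [0.616, 0.788, 0.0, 0.001]
ft_force: [-0.4, 0.4, 0.2]
grip_width: 0.0551
```

```bash
python3 st.py
```

```text
t 3.1 p [ 634.9 -299.3    7.5] jaw 13.97 z [ 0.002 -0.001 -1.   ] F [-0.4  0.4  0.2] M [-0.03 -0.12 -0.01] w 55.1 q [-0.6   0.85  1.35  0.    0.94 -0.84]
```

move_arm:
  rows: [0,0,0,0,0,0,1,0,0,0,0,0,0,1,0,0,0,0,0,0,1,0,0,0,0,0,0,1]

```text
time: 3.5
position: [0.6342, -0.2987, 0.0059]
tool_rot: [0.616, 0.788, -0.0, -0.0]
ft_force: [0.1, 0.4, 0.7]
grip_width: 0.0231
```

```bash
python3 st.py
```

```text
t 3.5 p [ 634.2 -298.7    5.9] jaw 13.98 z [-0.  0. -1.] F [0.1 0.4 0.7] M [ 0.06 -0.22 -0.04] w 23.1 q [-0.6   0.86  1.35  0.    0.94 -0.84]
```

Run:
```python
from h import *
a=snap('top','t1.png');b=snap('side','s1.png')
A=a['color'][120:300,370:570];B=b['color'][300:480,330:530]
cv2.imwrite('pics/z3.png',cv2.resize(np.hstack([A,B]),None,fx=2,fy=2)[:,:,::-1])
```

```text
(no output)
```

View pics/z3.png

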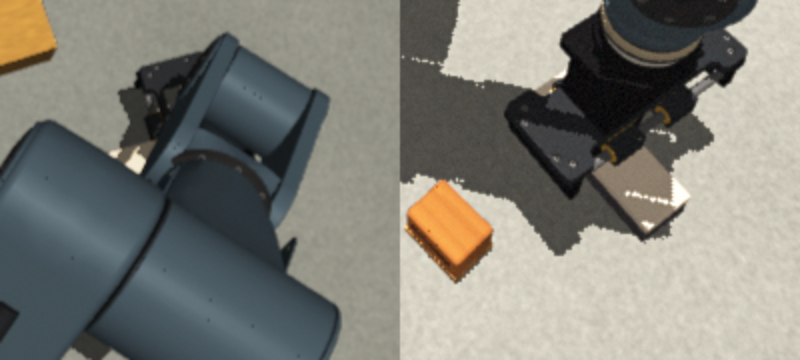

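View pics/s1.png

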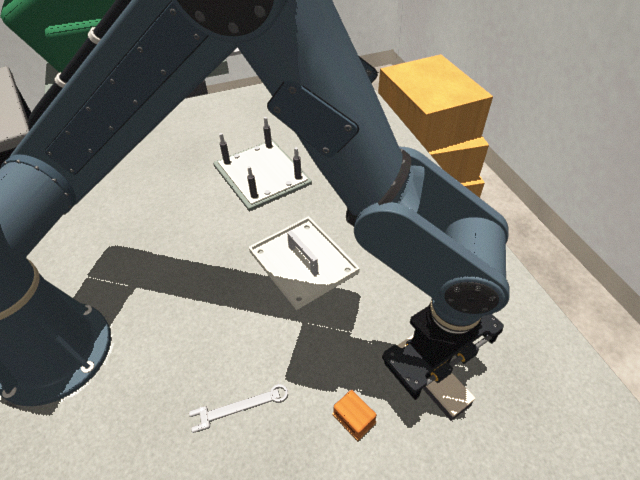

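```bash
python3 - <<'E'
from h import *
b=dict(np.load('pics/s1.npz'));P=cloud(b)*1000
for v in range(350,420,6):
    print(v,[(u,tuple(np.round(P[v,u]).astype(int)) if P[v,u,0]==P[v,u,0] else None) for u in range(400,481,16)])
cv2.imwrite('pics/z4.png',cv2.resize(b['color'][300:430,370:510],None,fx=5,fy=4)[:,:,::-1])
E
python3 st.py
```

```text
350 [(400, (np.int64(561), np.int64(-293), np.int64(143))), (416, (np.int64(583), np.int64(-302), np.int64(145))), (432, (np.int64(590), np.int64(-327), np.int64(185))), (448, (np.int64(603), np.int64(-342), np.int64(201))), (464, (np.int64(661), np.int64(-320), np.int64(125))), (480, (np.int64(749), np.int64(-281), np.int64(0)))]
356 [(400, (np.int64(557), np.int64(-302), np.int64(144))), (416, (np.int64(579), np.int64(-311), np.int64(144))), (432, (np.int64(589), np.int64(-331), np.int64(174))), (448, (np.int64(624), np.int64(-327), np.int64(143))), (464, (np.int64(655), np.int64(-329), np.int64(126))), (480, (np.int64(744), np.int64(-291), np.int64(-2)))]
362 [(400, (np.int64(552), np.int64(-311), np.int64(144))), (416, (np.int64(575), np.int64(-319), np.int64(143))), (432, (np.int64(591), np.int64(-334), np.int64(159))), (448, (np.int64(652), np.int64(-307), np.int64(68))), (464, (np.int64(657), np.int64(-332), np.int64(110))), (480, (np.int64(736), np.int64(-302), np.int64(-1)))]
368 [(400, (np.int64(547), np.int64(-320), np.int64(146))), (416, (np.int64(570), np.int64(-328), np
[... 2294 characters left out ...]
1), np.int64(2))), (432, (np.int64(611), np.int64(-350), np.int64(0))), (448, (np.int64(626), np.int64(-367), np.int64(28))), (464, (np.int64(660), np.int64(-370), np.int64(4))), (480, (np.int64(686), np.int64(-378), np.int64(1)))]
416 [(400, (np.int64(555), np.int64(-340), np.int64(1))), (416, (np.int64(580), np.int64(-350), np.int64(2))), (432, (np.int64(605), np.int64(-359), np.int64(2))), (448, (np.int64(627), np.int64(-371), np.int64(10))), (464, (np.int64(656), np.int64(-378), np.int64(1))), (480, (np.int64(681), np.int64(-387), np.int64(1)))]
t 3.6 p [ 634.3 -298.7    5.9] jaw 13.98 z [ 0.  0. -1.] F [-0.4  0.2  0.3] M [ 0.   -0.2   0.01] w 15.0 q [-0.6   0.86  1.35  0.    0.94 -0.84]
```

View pics/z4.png

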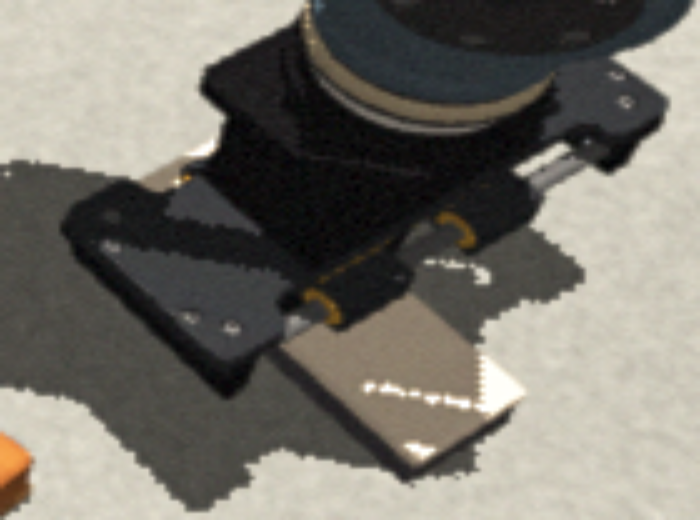

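```bash
python3 - <<'E'
from h import *
for n,f in(('side','s1'),('top','t1')):
    b=dict(np.load(f'pics/{f}.npz'));P=cloud(b)*1000
    th=np.radians(14);L=(P[...,:2]-[634.3,-298.7]);x=L[...,0]*np.cos(th)+L[...,1]*np.sin(th);y=-L[...,0]*np.sin(th)+L[...,1]*np.cos(th)
    z=P[...,2]
    m=(abs(x)<70)&(abs(y)<100)&(z>5)&(z<80)
    v,u=np.nonzero(m);print(n,len(v))
    for a,bb in list(zip(u,v))[::max(1,len(v)//60)]: print((a,bb),round(x[bb,a]),round(y[bb,a]),round(z[bb,a]),b['color'][bb,a])
E
python3 st.py
```

```text
side 1371
(np.int64(413), np.int64(334)) 23 76 27 [184 176 161]
(np.int64(405), np.int64(341)) -1 71 31 [147 130 110]
(np.int64(400), np.int64(345)) -12 71 29 [147 130 111]
(np.int64(448), np.int64(360)) 13 -12 77 [18 18 14]
(np.int64(426), np.int64(376)) -19 -3 39 [9 9 9]
(np.int64(454), np.int64(377)) 24 -28 28 [146 127 110]
(np.int64(451), np.int64(379)) 17 -28 29 [143 127 109]
(np.int64(456), np.int64(380)) 22 -35 31 [142 129 108]
(np.int64(457), np.int64(381)) 22 -37 31 [139 127 110]
(np.int64(453), np.int64(382)) 15 -35 31 [143 128 110]
(np.int64(444), np.int64(383)) 1 -27 31 [144 129 107]
(np.int64(433), np.int64(384)) -16 -18 32 [139 126 107]
(np.int64(455), np.int64(384)) 16 -39 30 [139 128 107]
(np.int64(441), np.int64(385)) -5 -27 31 [142 125 110]
(np.int64(463), np.int64(385)) 25 -48 30 [110 101  89]
(np.int64(447), np.int64(386)) 1 -34 32 [136 123 102]
(np.int64(429), np.int64(387)) -24 -17 29 [135 118 102]
(np.int64(451), np.int64(387)) 6 -39 31 [139 123 104]
(np.int64(429), np.int64(388)) -23 -18 25 [135 121 105]
(np.int64(451), np.int64(388)) 4 -41 32 [140 126 109]
(n
[... 5610 characters left out ...]
 56 37 [131 121 106]
(np.int64(435), np.int64(202)) 4 48 32 [244 235 212]
(np.int64(438), np.int64(202)) 2 40 29 [244 235 212]
(np.int64(441), np.int64(202)) 1 32 24 [229 215 187]
(np.int64(435), np.int64(203)) 2 48 30 [238 228 201]
(np.int64(438), np.int64(203)) 0 41 29 [244 235 212]
(np.int64(441), np.int64(203)) -1 32 23 [192 177 153]
(np.int64(437), np.int64(204)) -2 44 32 [245 236 213]
(np.int64(440), np.int64(204)) -4 38 33 [230 216 188]
(np.int64(439), np.int64(205)) -6 40 31 [240 230 205]
(np.int64(439), np.int64(206)) -7 39 25 [192 177 153]
t 3.6 p [ 634.3 -298.7    5.9] jaw 13.98 z [ 0.  0. -1.] F [-0.4  0.2  0.3] M [ 0.   -0.2   0.01] w 15.0 q [-0.6   0.86  1.35  0.    0.94 -0.84]
```

move_arm:
  rows: [0,0,0,0,0,0,1,0,0,0,0,0,0,1]

```text
time: 3.8
position: [0.6343, -0.2987, 0.0059]
tool_rot: [0.616, 0.788, -0.0, 0.0]
ft_force: [-0.6, -0.4, 1.1]
grip_width: 0.0027
```

```bash
python3 st.py
```

```text
t 3.8 p [ 634.3 -298.7    5.9] jaw 13.98 z [ 0. -0. -1.] F [-0.6 -0.4  1.1] M [-0.   -0.19 -0.01] w 2.7 q [-0.6   0.86  1.35 -0.    0.94 -0.84]
```

Run:
```python
from h import *
b=snap('side','s2.png')
cv2.imwrite('pics/z5.png',cv2.resize(b['color'][310:430,380:500],None,fx=5,fy=5)[:,:,::-1])
img=b['color'][310:430,380:500].astype(float)
cv2.imwrite('pics/z5b.png',cv2.resize(np.clip(img*4,0,255).astype(np.uint8),None,fx=5,fy=5)[:,:,::-1])
```

```text
(no output)
```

View pics/z5b.png

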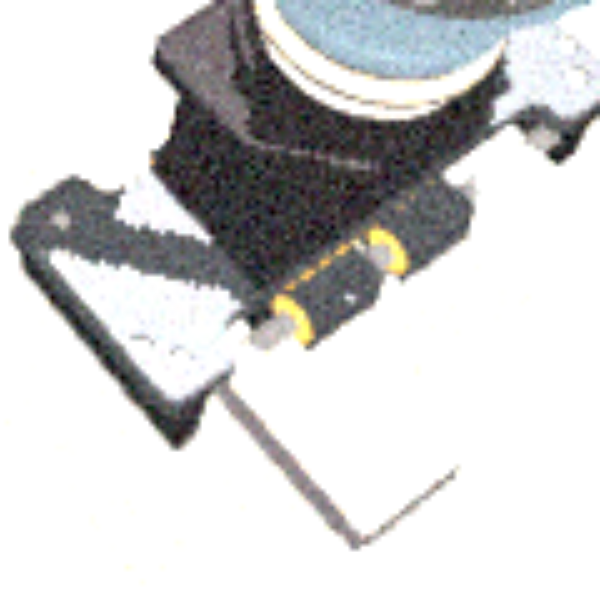

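move_arm:
  rows: [0,0,0,0,0,0,0,0,0,0,0,0,0,0,0,0,0,0,0,0,0,0,0,0,0,0,0,0,0,0,0,0,0,0,0,0,0,0,0,0,0,0,0]

```text
$.rows: bad value
```

```bash
python3 st.py
```

```text
t 3.85 p [ 634.2 -298.7    5.9] jaw 13.98 z [-0.  0. -1.] F [-0.1 -0.  -0. ] M [ 0.01 -0.11  0.04] w 1.8 q [-0.6   0.86  1.35 -0.    0.94 -0.84]
```

move_arm:
  rows: [0,0,0,0,0,0,0,0,0,0,0,0,0,0,0,0,0,0,0,0,0,0,0,0,0,0,0,0,0,0,0,0,0,0,0]

```text
time: 4.35
position: [0.6342, -0.2987, 0.0059]
tool_rot: [0.616, 0.788, -0.0, 0.0]
ft_force: [-0.0, -0.2, 0.4]
grip_width: 0.0338
```

Run:
```python
from st import *
st()
b=snap('side','s3.png')
img=b['color'][310:430,380:500].astype(float)
cv2.imwrite('pics/z6b.png',cv2.resize(np.clip(img*2,0,255).astype(np.uint8),None,fx=5,fy=5)[:,:,::-1])
```

```text
t 4.35 p [ 634.2 -298.7    5.9] jaw 13.98 z [-0. -0. -1.] F [-0.  -0.2  0.4] M [-0.04 -0.11  0.01] w 33.8 q [-0.6   0.86  1.35 -0.    0.94 -0.84]
```

View pics/z6b.png

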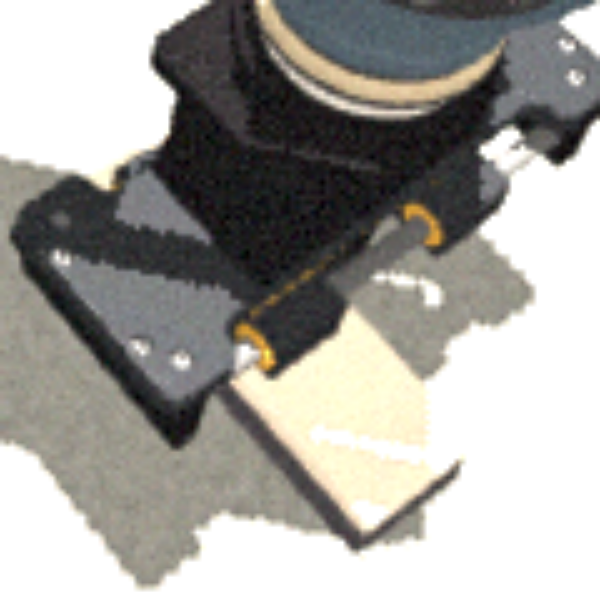

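move_arm:
  rows: [0,0,0,0,0,0,0,0,0,0,0,0,0,0,0,0,0,0,0,0,0,0,0,0,0,0,0,0,0,0,0,0,0,0,0,0,0,50,0,0,0,0,0,0,50,0,0,0,0,0,0,0,0,0,0,0]

```text
time: 5.2
position: [0.6394, -0.3021, 0.1142]
tool_rot: [0.616, 0.788, 0.001, 0.008]
ft_force: [0.4, -0.7, -0.2]
grip_width: 0.0863
```

Run:
```python
from st import *
st()
b=snap('side','s4.png')
img=b['color'].astype(float)
cv2.imwrite('pics/z7b.png',cv2.resize(np.clip(img[260:430,380:520]*2.5,0,255).astype(np.uint8),None,fx=4,fy=3.5)[:,:,::-1])
```

```text
t 5.2 p [ 639.4 -302.1  114.2] jaw 13.99 z [ 0.013 -0.009 -1.   ] F [ 0.4 -0.7 -0.2] M [-0.06 -0.13 -0.  ] w 86.3 q [-0.6   0.72  1.29  0.    1.11 -0.84]
```

View pics/z7b.png

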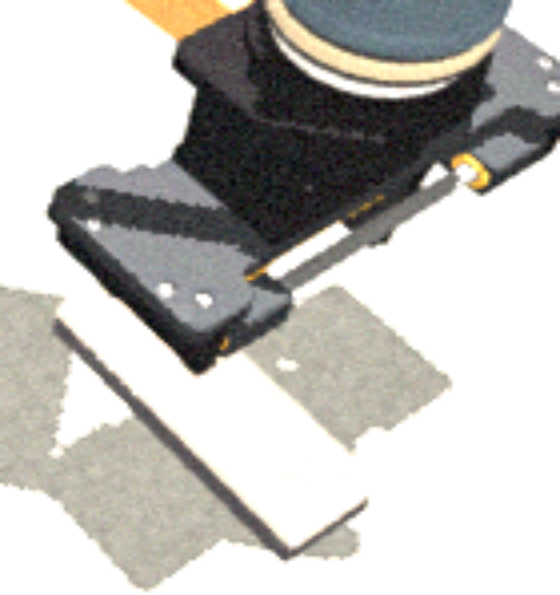

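Run:
```python
from st import *
b=dict(np.load('pics/s4.npz'));K,R,t=b['camera_matrix'],b['R'],b['t'];P=cloud(b)*1000
pr=lambda X:(lambda c:(K@c/c[2])[:2].round(1))(R@np.array(X)/1+t)
for s in(-1,1):
  for z in(.114,.133,.16,.184,.22):
    p=np.array([.6394,-.3021,z])+s*.051*np.array([np.cos(.244),np.sin(.244),0]);u,v=pr(p); print(s,z,u,v,P[int(v),int(u)].round())
for z in(.114,.184): print(pr([.6394,-.3021,z]))
cv2.imwrite('pics/z8.png',cv2.resize(np.clip(b['color'][230:400,370:530].astype(float)*6,0,255).astype(np.uint8),None,fx=5,fy=3.5)[:,:,::-1])
m=(abs(P[...,0]-640)<120)&(abs(P[...,1]+302)<120)&(P[...,2]>60)
z=P[...,2][m];print(np.histogram(z,bins=range(60,320,10)))
```

```text
-1 0.114 420.8 365.1 [ 619. -281.   31.]
-1 0.133 422.6 359.3 [ 559. -346.  213.]
-1 0.16 425.2 350.7 [ 553. -353.  253.]
-1 0.184 427.7 342.6 [ 562. -342.  250.]
-1 0.22 431.7 329.6 [ 575. -329.  253.]
1 0.114 467.5 332.3 [ 630. -337.  226.]
1 0.133 470.1 326.2 [ 638. -332.  228.]
1 0.16 474.0 317.1 [ 681. -296.  174.]
1 0.184 477.6 308.6 [ 644. -326.  261.]
1 0.22 483.3 294.9 [ 629. -339.  318.]
[444.8 348.3]
[453.3 325.1]
(array([   0,    0,    0,    0,    0,    0,    0,    0,   25,   11,   14,
         14,   25,   19,   14,  225,  505,  497,  484, 2251,  242,  156,
        150,  210,  874]), array([ 60,  70,  80,  90, 100, 110, 120, 130, 140, 150, 160, 170, 180,
       190, 200, 210, 220, 230, 240, 250, 260, 270, 280, 290, 300, 310]))
```

View pics/z8.png

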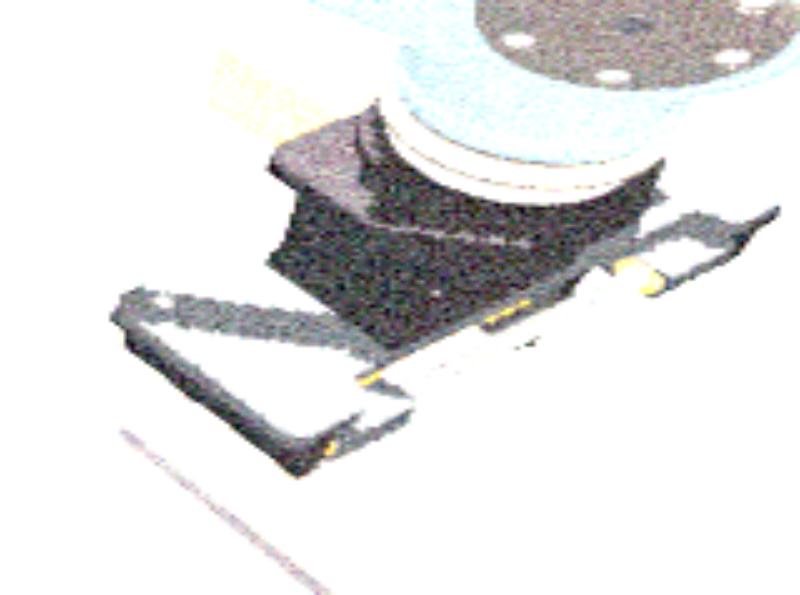

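View pics/s4.png

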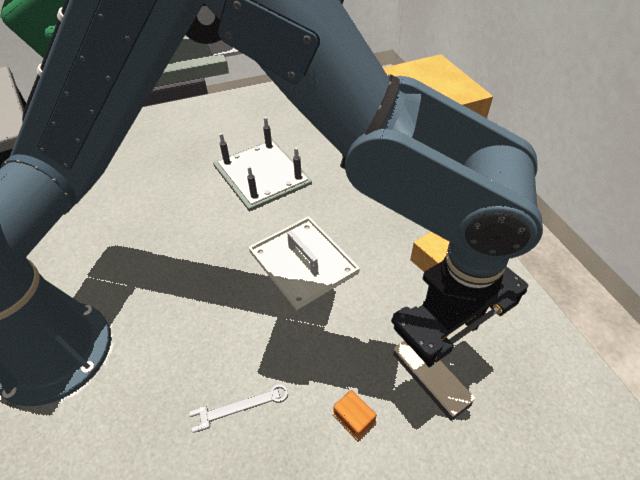

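Run:
```python
from st import *
b=dict(np.load('pics/s4.npz'));K,R,t=b['camera_matrix'],b['R'],b['t'];P=cloud(b)*1000
M=np.array([[np.cos(.244),-np.sin(.244)],[np.sin(.244),np.cos(.244)]])
pr=lambda X:(lambda c:(K@c/c[2])[:2].round(1))(R@np.array(X)/1+t)
for x in(-58,-43):
  for y in(-9,9):
   for z in(.114,.12,.13):
    d=M@np.array([x,y])/1000; u,v=pr([.6394+d[0],-.3021+d[1],z]); print(x,y,z,u,v,P[int(v),int(u)].round())
m=(abs(P[...,0]-640)<120)&(abs(P[...,1]+302)<120)&(P[...,2]>60)&(P[...,2]<205)
v,u=np.nonzero(m)
for a,c in list(zip(u,v))[::3]:
    L=M.T@(P[c,a,:2]-[639.4,-302.1]); print((int(a),int(c)),L.round(),P[c,a,2].round(),b['color'][c,a])
```

```text
-58 -9 0.114 421.4 371.9 [ 615. -292.   33.]
-58 -9 0.12 421.9 370.2 [ 616. -290.   32.]
-58 -9 0.13 422.9 367.2 [ 621. -286.   31.]
-58 9 0.114 413.5 363.1 [ 610. -273.   30.]
-58 9 0.12 414.0 361.3 [ 614. -270.   29.]
-58 9 0.13 414.9 358.2 [ 616. -265.   31.]
-43 -9 0.114 428.6 366.8 [ 562. -357.  212.]
-43 -9 0.12 429.2 365.0 [ 562. -358.  216.]
-43 -9 0.13 430.2 362.0 [ 562. -359.  225.]
-43 9 0.114 420.7 358.1 [ 626. -269.   31.]
-43 9 0.12 421.3 356.3 [ 559. -343.  216.]
-43 9 0.13 422.2 353.2 [ 552. -351.  242.]
(486, 308) [ 52. -11.] 199.0 [14 15 13]
(486, 309) [ 53. -11.] 195.0 [36 32 31]
(484, 310) [ 49. -11.] 196.0 [6 8 0]
(482, 311) [48. -9.] 192.0 [20 19 20]
(485, 311) [ 53. -11.] 189.0 [40 38 36]
(482, 312) [ 48. -10.] 190.0 [ 8 10 10]
(485, 312) [ 55. -11.] 185.0 [87 83 75]
(481, 313) [ 46. -10.] 189.0 [18 20 16]
(484, 313) [ 53. -11.] 185.0 [26 26 23]
(480, 314) [ 45. -10.] 187.0 [19 16 19]
(483, 314) [ 51. -11.] 183.0 [16 18 13]
(478, 315) [41. -9.] 187.0 [24 21 20]
(481, 315) [ 47. -11.] 184.0 [13 10 15]
(476, 316) [42. -7.] 180.0 [24 21 18]
(479, 316) [ 45. -10.] 181.0 [19 21 19]
(474, 317) [42. -4.] 174.0 [37 35 17]
(477, 317) [42. -9.] 179.0 [15 14 15]
(473, 318) [44. -3.] 168.0 [28 19 20]
(476, 318) [42. -8.] 175.0 [22 24 21]
(471, 319) [43. -1.] 163.0 [55 43 12]
(474, 319) [45. -4.] 166.0 [20 17 22]
(470, 320) [41. -1.] 161.0 [27 22 17]
(473, 320) [43. -4.] 164.0 [17 19 17]
(468, 321) [43.  3.] 152.0 [58 45 23]
(471, 321) [43. -2.] 158.0 [21 20 22]
(467, 322) [43.  3.] 148.0 [22 18 17]
(470, 322) [42. -2.] 156.0 [20 21 23]
(465, 323) [43.  6.] 142.0 [63 49 33]
(468, 323) [43.  2.] 148.0 [17 16 18]
(471, 323) [41. -4.] 158.0 [30 29 27]
(467, 324) [42.  2.] 146.0 [19 16 16]
(466, 325) [42.  3.] 141.0 [114 112 103]
(478, 326) [ 51. -12.] 149.0 [92 94 85]
(475, 328) [ 47. -10.] 146.0 [12 18 17]
(474, 329) [ 44. -11.] 146.0 [46 45 40]
(472, 330) [42. -9.] 142.0 [63 62 60]
```

The fingertips shut over the stone without touching it. Depth points put the real tips about 27 mm above the reported TCP, while x and y agree. I'll measure that z offset by touch, with the open fingers straddling the stone.

move_arm:
  rows: [0,0,-40,0,0,0,0,0,0,-40,0,0,0,0,0,0,-20,0,0,0,0,0,0,-5,0,0,0,0,0,0,-5,0,0,0,0,0,0,0,0,0,0,0,0,0,0,0,0,0,0]

```text
time: 5.95
position: [0.6351, -0.2993, -0.0027]
tool_rot: [0.616, 0.788, 0.0, 0.001]
ft_force: [0.1, 0.2, 0.5]
grip_width: 0.0866
```

```bash
python3 st.py
```

```text
t 5.95 p [ 635.1 -299.3   -2.7] jaw 13.98 z [ 0.002 -0.001 -1.   ] F [0.1 0.2 0.5] M [-0.01 -0.12  0.02] w 86.6 q [-0.6   0.87  1.35 -0.    0.92 -0.84]
```

move_arm:
  rows: [0,0,-4,0,0,0,0,0,0,-4,0,0,0,0,0,0,-2,0,0,0,0,0,0,0,0,0,0,0]

```text
time: 6.35
position: [0.6339, -0.2985, -0.0144]
tool_rot: [0.616, 0.788, -0.0, -0.0]
ft_force: [-0.5, 0.2, -0.7]
grip_width: 0.0869
```

```bash
python3 st.py
```

```text
t 6.35 p [ 633.9 -298.5  -14.4] jaw 13.98 z [-0.001  0.    -1.   ] F [-0.5  0.2 -0.7] M [-0.04 -0.16  0.  ] w 86.9 q [-0.6   0.88  1.35 -0.    0.91 -0.84]
```

move_arm:
  rows: [0,0,-3,0,0,0,0,0,0,-2,0,0,0,0,0,0,-1,0,0,0,0,0,0,0,0,0,0,0]

```text
time: 6.75
position: [0.634, -0.2986, -0.0204]
tool_rot: [0.616, 0.788, -0.0, -0.0]
ft_force: [0.5, -0.2, -0.2]
grip_width: 0.087
```

```bash
python3 st.py
```

```text
t 6.75 p [ 634.  -298.6  -20.4] jaw 13.98 z [-0.  0. -1.] F [ 0.5 -0.2 -0.2] M [-0.02 -0.12  0.02] w 87.0 q [-0.6   0.89  1.35  0.    0.9  -0.84]
```

move_arm:
  rows: [0,0,-2,0,0,0,0,0,0,-2,0,0,0,0,0,0,0,0,0,0,0]

```text
time: 7.05
position: [0.6343, -0.2988, -0.024]
tool_rot: [0.616, 0.788, 0.0, 0.0]
ft_force: [0.8, -0.1, 0.3]
grip_width: 0.0872
```

```bash
python3 st.py
```

```text
t 7.05 p [ 634.3 -298.8  -24. ] jaw 13.98 z [ 0. -0. -1.] F [ 0.8 -0.1  0.3] M [-0.02 -0.1   0.02] w 87.2 q [-0.6   0.9   1.35 -0.    0.89 -0.84]
```

move_arm:
  rows: [0,0,-1,0,0,0,0,0,0,-1,0,0,0,0,0,0,0,0,0,0,0]

```text
time: 7.35
position: [0.6344, -0.2988, -0.0241]
tool_rot: [0.616, 0.788, -0.0, 0.0]
ft_force: [-2.1, 1.0, 7.9]
grip_width: 0.0872
```

```bash
python3 st.py
```

```text
t 7.35 p [ 634.4 -298.8  -24.1] jaw 13.98 z [ 0. -0. -1.] F [-2.1  1.   7.9] M [0.27 0.32 0.01] w 87.2 q [-0.6   0.9   1.35 -0.    0.89 -0.84]
```

Contact with the bench at reported z = −24 mm, so true tip height = reported z + 24. I'll raise to a 6 mm tip height and grip.

move_arm:
  rows: [0,0,4,0,0,0,0,0,0,4,0,0,0,0,0,0,0,0,0,0,1,0,0,0,0,0,0,1,0,0,0,0,0,0,1,0,0,0,0,0,0,1,0,0,0,0,0,0,1,0,0,0,0,0,0,1,0,0,0,0,0,0,1,0,0,0,0,0,0,1]
  grip_force: 35

```text
time: 8.35
position: [0.6345, -0.2987, -0.0182]
tool_rot: [0.616, 0.788, 0.0, 0.0]
ft_force: [0.7, 0.8, -1.9]
grip_width: 0.0495
```

```bash
python3 st.py
```

```text
t 8.35 p [ 634.5 -298.7  -18.2] jaw 13.98 z [ 0. -0. -1.] F [ 0.7  0.8 -1.9] M [-0.   -0.32  0.02] w 49.5 q [-0.6   0.89  1.35  0.    0.9  -0.84]
```

move_arm:
  rows: [0,0,30,0,0,0,1,0,0,50,0,0,0,1,0,0,50,0,0,0,1,-5,25,40,0,0,0,1,-8,40,10,0,0,0,1,-8,40,0,0,0,0,1,-8,40,0,0,0,0,1,-8,40,0,0,0,0,1,-8,40,0,0,0,0,1,-8,40,0,0,0,0,1]

```text
time: 9.35
position: [0.5793, -0.0321, 0.1611]
tool_rot: [0.616, 0.788, -0.001, -0.001]
ft_force: [0.3, 0.6, -3.4]
grip_width: 0.0499
```

```bash
python3 st.py
```

```text
t 9.35 p [579.3 -32.1 161.1] jaw 13.97 z [-0.003  0.    -1.   ] F [ 0.3  0.6 -3.4] M [ 0.02 -0.17 -0.02] w 49.9 q [-0.25  0.51  1.58 -0.    1.05 -0.49]
```

move_arm:
  rows: [-8,40,0,0,0,-0.005,1,-8,40,0,0,0,-0.005,1,-8,40,0,0,0,-0.005,1,-8,40,0,0,0,-0.005,1,-8,40,0,0,0,-0.005,1,-8,40,0,0,0,0,1,-8,40,0,0,0,0,1,-8,40,0,0,0,0,1,-8,40,0,0,0,0,1,-6,22,0,0,0,0,1,0,0,-20,0,0,0,1,0,0,-20,0,0,0,1]

```text
time: 10.55
position: [0.5021, 0.349, 0.1213]
tool_rot: [0.625, 0.781, -0.0, 0.0]
ft_force: [-0.7, 0.5, -4.4]
grip_width: 0.0494
```

Run:
```python
from st import *
st(); b=snap('side','s5.png')
```

```text
t 10.55 p [502.1 349.  121.3] jaw 12.7 z [-0.001 -0.001 -1.   ] F [-0.7  0.5 -4.4] M [ 0.01 -0.07 -0.01] w 49.4 q [ 0.43  0.6   1.54 -0.    1.    0.2 ]
```

View pics/s5.png

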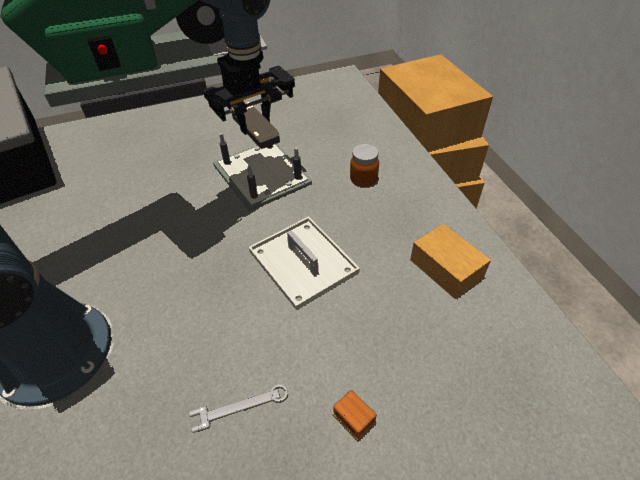

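move_arm:
  rows: [0,0,-30,0,0,0,1,0,0,-30,0,0,0,1,0,0,-30,0,0,0,1,0,0,-18,0,0,0,1,0,0,-10,0,0,0,1,0,0,0,0,0,0,1,0,0,-2,0,0,0,1,0,0,-1,0,0,0,1,0,0,0,0,0,0,1]

```text
time: 11.5
position: [0.5039, 0.3486, 0.002]
tool_rot: [0.626, 0.78, 0.001, 0.0]
ft_force: [0.3, 0.7, -4.2]
grip_width: 0.0498
```

```bash
python3 st.py
```

```text
t 11.5 p [503.9 348.6   2. ] jaw 12.55 z [ 0.002  0.001 -1.   ] F [ 0.3  0.7 -4.2] M [-0.03 -0.13 -0.05] w 49.8 q [ 0.42  0.78  1.6  -0.    0.76  0.2 ]
```

move_arm:
  rows: [0,0,-1,0,0,0,1,0,0,-1,0,0,0,1,0,0,0,0,0,0,1]

```text
time: 11.8
position: [0.5036, 0.3485, -0.0003]
tool_rot: [0.626, 0.78, 0.0, 0.0]
ft_force: [-0.7, -0.3, 1.7]
grip_width: 0.0496
```

```bash
python3 st.py
```

```text
t 11.8 p [ 5.036e+02  3.485e+02 -3.000e-01] jaw 12.55 z [ 0.001  0.    -1.   ] F [-0.7 -0.3  1.7] M [-0.01  0.09  0.01] w 49.6 q [0.42 0.78 1.6  0.   0.76 0.2 ]
```

move_arm:
  rows: [0,0,0,0,0,0,0,0,0,0,0,0,0,0,0,0,0,0,0,0,0,0,0,0,0,0,0,0,0,0,0,0,0,0,0,0,0,20,0,0,0,0,0,0,40,0,0,0,0,0,0,50,0,0,0,0,0,0,50,0,0,0,0,0,-30,20,0,0,0,0,0,-40,0,0,0,0,0,0,-40,0,0,0,0,0]

```text
time: 13.0
position: [0.5037, 0.2377, 0.1804]
tool_rot: [0.625, 0.781, 0.001, 0.001]
ft_force: [0.4, -0.8, -0.2]
grip_width: 0.0871
```

```bash
python3 st.py
```

```text
t 13.0 p [503.7 237.7 180.4] jaw 12.65 z [ 0.003  0.001 -1.   ] F [ 0.4 -0.8 -0.2] M [-0.06 -0.11  0.01] w 87.1 q [ 0.24  0.46  1.63 -0.    1.06  0.02]
```

move_arm:
  rows: [1,-40,-10,0,0,0.01,0,1,-40,-20,0,0,0.01,0,1,-40,-20,0,0,0.01,0,1,-40,-20,0,0,0.01,0,1,-42,-10,0,0,0.006,0,0,0,0,0,0,0,0,0,0,0,0,0,0,0]

```text
time: 13.7
position: [0.5082, 0.0355, 0.0987]
tool_rot: [0.609, 0.793, -0.0, -0.0]
ft_force: [0.3, 1.1, 0.0]
grip_width: 0.0866
```

Run:
```python
from fit import *
from st import st
st(); b=snap('side','s6.png'); P=cloud(b)
print(rect(P,.040,.056,.4,.62,.25,.46))
print('handle',rect(P,.045,.07,.37,.63,-.1,.18))
```

```text
t 13.7 p [508.2  35.5  98.7] jaw 15.02 z [-0.001  0.    -1.   ] F [0.3 1.1 0. ] M [ 0.01 -0.08 -0.03] w 86.6 q [-0.15  0.53  1.81  0.    0.8  -0.41]
(array([467.6, 374.6]), array([177. , 120.8]), 69.6, 533, np.float64(48.5))
handle (array([508.1,  35.9]), array([ 13.1, 100.7]), 14.9, 308, np.float64(56.5))
```

View pics/s6.png

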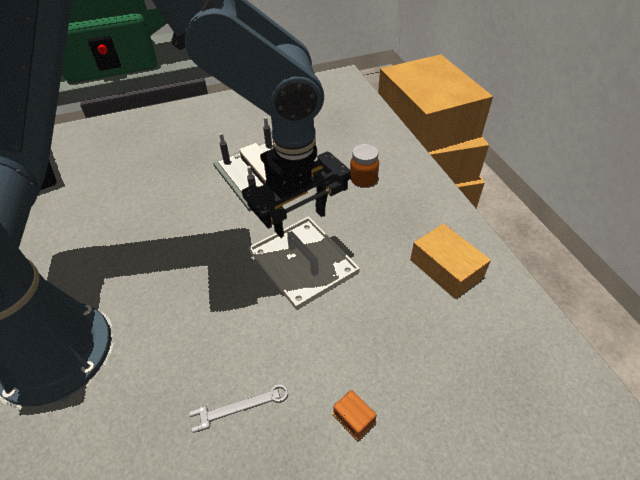

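move_arm:
  rows: [0,0,-30,0,0,0,0,0,0,-30,0,0,0,0,0,0,-22,0,0,0,0,0,0,-12,0,0,0,0,0,0,0,0,0,0,1,0,0,0,0,0,0,1,0,0,0,0,0,0,1,0,0,0,0,0,0,1,0,0,0,0,0,0,1,0,0,0,0,0,0,1,0,0,0,0,0,0,1,0,0,0,0,0,0,1]
  grip_force: 45

```text
time: 14.95
position: [0.5083, 0.0362, 0.005]
tool_rot: [0.608, 0.794, 0.0, 0.0]
ft_force: [0.1, -0.6, -0.1]
grip_width: 0.0312
```

```bash
python3 st.py
```

```text
t 14.95 p [508.3  36.2   5. ] jaw 15.17 z [ 0. -0. -1.] F [ 0.1 -0.6 -0.1] M [ 0.   -0.15 -0.03] w 31.2 q [-0.15  0.7   1.86  0.    0.58 -0.41]
```

move_arm:
  rows: [0,0,0,0,0,0,1,0,0,0,0,0,0,1,0,0,0,0,0,0,1,0,0,0,0,0,0,1]

```text
time: 15.35
position: [0.5085, 0.0363, 0.0049]
tool_rot: [0.608, 0.794, 0.0, 0.0]
ft_force: [1.1, -0.5, -0.4]
grip_width: 0.0119
```

```bash
python3 st.py
```

```text
t 15.35 p [508.5  36.3   4.9] jaw 15.18 z [ 0. -0. -1.] F [ 1.1 -0.5 -0.4] M [-0.   -0.22  0.04] w 11.9 q [-0.15  0.7   1.86  0.    0.58 -0.41]
```

move_arm:
  rows: [0,0,15,0,0,0,1,0,0,35,0,0,0,1,0,0,45,0,0,0,1,0,0,40,0,0,0,1,0,35,10,0,0,-0.01,1,-1,40,0,0,0,-0.01,1,-1,40,0,0,0,-0.01,1,-1,40,0,0,0,-0.01,1,0,25,0,0,0,0,1,0,0,0,0,0,0,1,0,0,0,0,0,0,1]

```text
time: 16.45
position: [0.504, 0.2164, 0.1491]
tool_rot: [0.623, 0.783, -0.001, -0.001]
ft_force: [0.7, 0.2, -1.8]
grip_width: 0.0115
```

Run:
```python
from fit import *
from st import st
st(); b=snap('top','t7.png'); b=snap('side','s7.png')
```

```text
t 16.45 p [504.  216.4 149.1] jaw 13.0 z [-0.002 -0.001 -1.   ] F [ 0.7  0.2 -1.8] M [-0.04 -0.13 -0.01] w 11.5 q [ 0.2   0.49  1.67 -0.    0.98 -0.02]
```

View pics/s7.png

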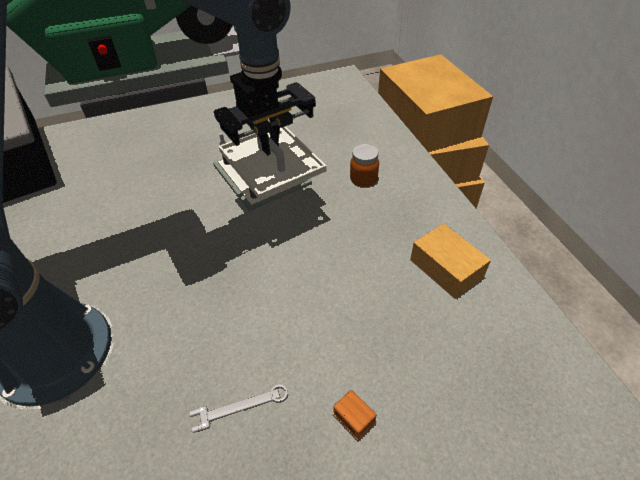

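View pics/t7.png

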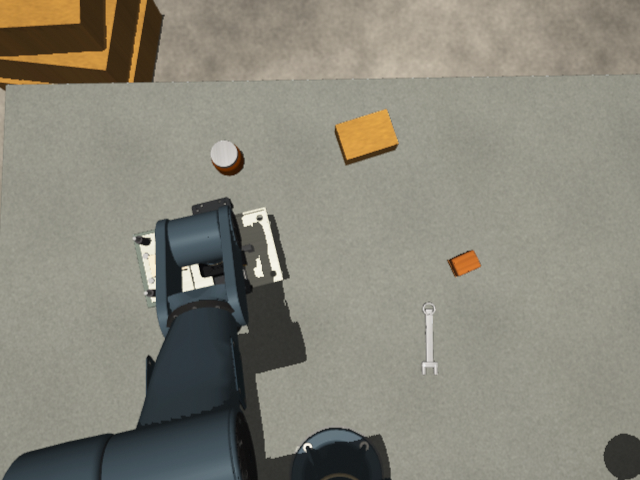

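```bash
cat > tray.py <<'E'
from fit import *
def tray(f,tcp,yaw,z0,ret=False):
    b=dict(np.load('pics/'+f));P=cloud(b)*1000; Q=P.reshape(-1,3)
    col=b['color'].reshape(-1,3); ok=~np.isnan(Q[:,0]);Q=Q[ok];col=col[ok]
    th=np.radians(yaw);L=Q[:,:2]-tcp[:2];x=L[:,0]*np.cos(th)+L[:,1]*np.sin(th);y=-L[:,0]*np.sin(th)+L[:,1]*np.cos(th)
    m=(abs(x)<88)&(abs(y)<103)&(abs(Q[:,2]-z0-10)<18); x,y,z=x[m],y[m],Q[m,2]
    # floor plane
    f=(abs(x)<72)&(abs(y)<87)&(abs(z-z0-6)<6); A=np.c_[x[f],y[f],np.ones(f.sum())]
    p=np.linalg.lstsq(A,z[f],rcond=None)[0]; r=z[f]-A@p; g=abs(r)<3; p=np.linalg.lstsq(A[g],z[f][g],rcond=None)[0]
    print('floor z %.1f slope x %.2f deg y %.2f deg n%d'%(p[2],np.degrees(p[0]),np.degrees(p[1]),g.sum()))
    print('extent x %.1f %.1f y %.1f %.1f'%(*np.percentile(x,[.3,99.7]),*np.percentile(y,[.3,99.7])))
    print('rect',[np.round(k,1) for k in cv2.minAreaRect(np.c_[x,y].astype(np.float32))])
E
python3 - <<'E'
from tray import *
tray('s7.npz',[504,216.4],12.9,144); tray('t7.npz',[504,216.4],12.9,144)
from st import st; st()
E
```

```text
floor z 151.1 slope x -0.15 deg y -0.03 deg n2587
extent x -81.1 79.4 y -97.7 93.8
rect [array([-0.4, -0.8]), array([195.9, 163.7]), np.float64(89.4)]
floor z 149.9 slope x -0.19 deg y -0.03 deg n1638
extent x -81.0 78.1 y -95.1 94.1
rect [array([-1.3,  0.1]), array([160.2, 190.5]), np.float64(0.2)]
t 16.55 p [504.5 215.3 149.4] jaw 12.86 z [-0.002 -0.001 -1.   ] F [ 0.2 -0.8 -2.8] M [ 0.04 -0.11  0.01] w 11.3 q [ 0.2   0.49  1.67 -0.    0.98 -0.02]
```

move_arm:
  rows: [0,25,0,0,0,-0.005,1,0,40,0,0,0,0,1,-0.5,40,0,0,0,0,1,0,24,0,0,0,0,1,0,5,-10,0,0,0,1,0,0,-15,0,0,0,1,0,0,-7,0,0,0,1,0,0,0,0,0,0,1,0,0,0,0,0,0,1,0,0,0,0,0,0,1]

```text
time: 17.55
position: [0.5055, 0.3498, 0.1185]
tool_rot: [0.626, 0.78, 0.0, 0.0]
ft_force: [-0.5, 0.9, -4.0]
grip_width: 0.0111
```

Run:
```python
from tray import *
from st import st
st(); b=snap('top','t8.png'); b=snap('side','s8.png'); st()
import cv2
A=cv2.imread('pics/s8.png')[90:220,190:330];cv2.imwrite('pics/z9.png',cv2.resize(np.clip(A*1.6,0,255).astype(np.uint8),None,fx=5,fy=4.6,interpolation=cv2.INTER_CUBIC))
```

```text
t 17.55 p [505.5 349.8 118.5] jaw 12.54 z [ 0.001  0.    -1.   ] F [-0.5  0.9 -4. ] M [-0.01 -0.09  0.04] w 11.1 q [ 0.42  0.61  1.53 -0.    1.    0.2 ]
t 17.65 p [505.3 350.1 118.7] jaw 12.57 z [ 0.001  0.001 -1.   ] F [-0.2  0.1 -3.7] M [-0.   -0.13 -0.02] w 11.2 q [ 0.42  0.61  1.53 -0.    1.    0.2 ]
```

View pics/z9.png

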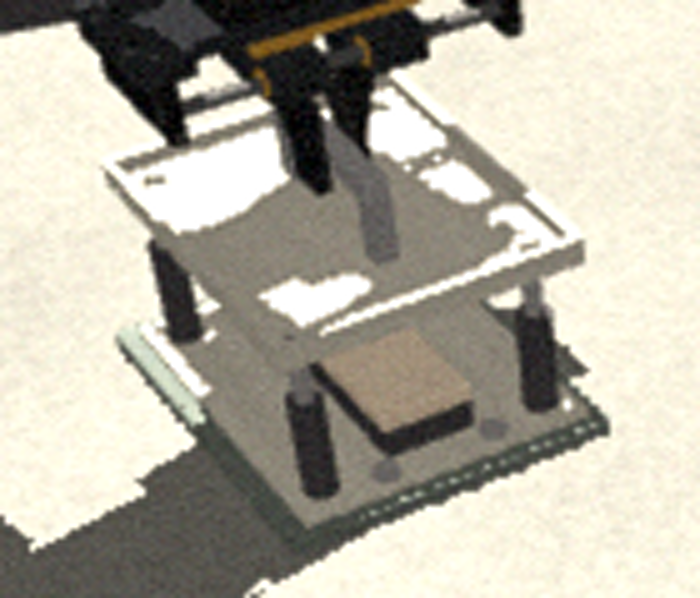

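move_arm:
  rows: [-1.3,-1,0,0,0,0,1,0,0,-3,0,0,0,1,0,0,-2,0,0,0,1,0,0,-2,0,0,0,1,0,0,-2,0,0,0,1,0,0,0,0,0,0,1]

```text
time: 18.25
position: [0.5031, 0.3492, 0.1085]
tool_rot: [0.625, 0.78, -0.0, -0.0]
ft_force: [-1.1, 0.6, -3.5]
grip_width: 0.0116
```

```bash
python3 st.py
```

```text
t 18.25 p [503.1 349.2 108.5] jaw 12.61 z [-0.001 -0.    -1.   ] F [-1.1  0.6 -3.5] M [-0.01 -0.09  0.01] w 11.6 q [0.42 0.62 1.54 0.   0.98 0.2 ]
```

Underside at ~104 mm, below the 108 mm tips, with no contact force, so all four pins are in the holes. Continuing down.

move_arm:
  rows: [0,0,-2,0,0,0,1,0,0,-2,0,0,0,1,0,0,-2,0,0,0,1,0,0,-2,0,0,0,1,0,0,0,0,0,0,1]

```text
time: 18.75
position: [0.5031, 0.3492, 0.1006]
tool_rot: [0.625, 0.78, -0.0, -0.0]
ft_force: [-0.5, 0.2, -3.6]
grip_width: 0.0118
```

```bash
python3 st.py
```

```text
t 18.75 p [503.1 349.2 100.6] jaw 12.61 z [-0.001 -0.    -1.   ] F [-0.5  0.2 -3.6] M [-0.01 -0.11 -0.01] w 11.8 q [ 0.42  0.63  1.55 -0.    0.96  0.2 ]
```

move_arm:
  rows: [0,0,-2,0,0,0,1,0,0,-2,0,0,0,1,0,0,-2,0,0,0,1,0,0,-2,0,0,0,1,0,0,-2,0,0,0,1,0,0,0,0,0,0,1]

```text
time: 19.35
position: [0.5032, 0.3491, 0.0905]
tool_rot: [0.625, 0.78, -0.0, -0.0]
ft_force: [-0.2, 0.2, -2.6]
grip_width: 0.0117
```

```bash
python3 st.py
```

```text
t 19.35 p [503.2 349.1  90.5] jaw 12.6 z [-0.001 -0.    -1.   ] F [-0.2  0.2 -2.6] M [-0.   -0.11  0.07] w 11.7 q [ 0.42  0.65  1.56 -0.    0.94  0.2 ]
```

move_arm:
  rows: [0,0,-2,0,0,0,1,0,0,-2,0,0,0,1,0,0,-1,0,0,0,1,0,0,-1,0,0,0,1,0,0,0,0,0,0,1]

```text
time: 19.85
position: [0.5035, 0.3493, 0.085]
tool_rot: [0.625, 0.78, 0.0, 0.0]
ft_force: [0.1, 0.4, -4.1]
grip_width: 0.0111
```

```bash
python3 st.py
```

```text
t 19.85 p [503.5 349.3  85. ] jaw 12.61 z [ 0.  0. -1.] F [ 0.1  0.4 -4.1] M [ 0.01 -0.16 -0.03] w 11.1 q [ 0.42  0.65  1.56 -0.    0.93  0.2 ]
```

move_arm:
  rows: [0,0,-1,0,0,0,1,0,0,0,0,0,0,1,0,0,0,0,0,0,1]

```text
time: 20.15
position: [0.5035, 0.3493, 0.0849]
tool_rot: [0.625, 0.78, 0.0, 0.0]
ft_force: [-2.7, -1.2, 5.5]
grip_width: 0.0115
```

```bash
python3 st.py
```

```text
t 20.15 p [503.5 349.3  84.9] jaw 12.61 z [ 0.001  0.    -1.   ] F [-2.7 -1.2  5.5] M [-0.27  0.26 -0.02] w 11.5 q [ 0.42  0.65  1.56 -0.    0.93  0.2 ]
```

Seated at reported z 84.9, so the tray underside is at 80.0 mm, exactly on the shoulders, with a level contact force. Releasing.

move_arm:
  rows: [0,0,0.5,0,0,0,0.8,0,0,0,0,0,0,0,0,0,0,0,0,0,0,0,0,0,0,0,0,0,0,0,0,0,0,0,0,0,0,0,0,0,0,0,0,0,20,0,0,0,0,0,0,40,0,0,0,0,0,0,40,0,0,0,0,0,-20,20,0,0,-0.05,0,-1,-40,0,0,0,-0.09,0,-1,-40,0,0,0,-0.09,0,-1,-40,0,0,0,-0.09,0]

```text
$.rows: bad value
```

```bash
python3 st.py
```

```text
t 20.15 p [503.5 349.3  84.9] jaw 12.61 z [ 0.001  0.    -1.   ] F [-2.7 -1.2  5.5] M [-0.27  0.26 -0.02] w 11.5 q [ 0.42  0.65  1.56 -0.    0.93  0.2 ]
```

move_arm:
  rows: [0,0,0,0,0,0,0,0,0,0,0,0,0,0,0,0,0,0,0,0,0,0,0,0,0,0,0,0,0,0,0,0,0,0,0,0,0,0,0,0,0,0,0,0,20,0,0,0,0,0,0,40,0,0,0,0,0,0,40,0,0,0,0,0,-20,20,0,0,-0.05,0]

```text
time: 21.15
position: [0.5054, 0.3317, 0.2077]
tool_rot: [0.644, 0.765, 0.004, 0.001]
ft_force: [0.6, 0.2, 0.4]
grip_width: 0.082
```

```bash
python3 st.py
```

```text
t 21.15 p [505.4 331.7 207.7] jaw 9.8 z [ 0.007  0.004 -1.   ] F [0.6 0.2 0.4] M [ 0.02 -0.16  0.03] w 82.0 q [0.4  0.49 1.48 0.   1.17 0.22]
```

move_arm:
  rows: [-1.5,-41,0,0,0,-0.085,0,-1.5,-41,0,0,0,-0.085,0,-1.5,-41,0,0,0,-0.085,0,-1.5,-41,0,0,0,-0.085,0,-1.5,-41,0,0,0,-0.085,0,-1.5,-41,0,0,0,-0.085,0,-1.5,-41,0,0,0,-0.085,0,-1.5,-41,0,0,0,-0.085,0,-1.5,-41,-10,0,0,-0.085,0,-1.5,-41,-20,0,0,-0.085,0,-1.5,-41,-20,0,0,-0.085,0,-1.5,-41,-20,0,0,-0.085,0]

```text
time: 22.35
position: [0.4854, -0.1645, 0.1336]
tool_rot: [0.936, 0.351, 0.0, 0.0]
ft_force: [0.3, 0.9, 0.7]
grip_width: 0.087
```

Run:
```python
from tray import *
from st import st
st(); b=snap('top','t9.png'); b=snap('side','s9.png'); st()
for n in('t9','s9'):
    tray(n+'.npz',[503.5,349.3],12.6,80)
    print(rect(cloud(dict(np.load(f'pics/{n}.npz'))),.12,.15,.4,.62,.25,.46))
```

```text
t 22.35 p [ 485.4 -164.5  133.6] jaw -48.91 z [ 0.001 -0.001 -1.   ] F [0.3 0.9 0.7] M [-0.05 -0.01  0.01] w 87.0 q [-0.55  0.47  1.78  0.    0.89  0.31]
t 22.45 p [ 484.9 -167.2  131.9] jaw -49.08 z [-0.002 -0.    -1.   ] F [ 0.4  1.  -1.1] M [-0.07  0.    0.02] w 87.0 q [-0.55  0.47  1.78 -0.    0.89  0.31]
floor z 85.8 slope x 0.00 deg y 0.05 deg n3461
extent x -81.2 78.3 y -95.4 94.4
rect [array([-1. ,  0.2]), array([191.9, 161. ]), np.float64(89.9)]
(array([502.4, 348.1]), array([ 13.2, 100.2]), 13.3, 295, np.float64(136.1))
floor z 85.6 slope x -0.87 deg y -0.12 deg n245
extent x -81.7 -38.3 y -97.7 93.3
rect [array([-76.4,  -3.5]), array([ 43.3, 195.6]), np.float64(11.2)]
(array([0., 0.]), array([0., 0.]), 0.0, 0, np.float64(nan))
  return _methods._mean(a, axis=axis, dtype=dtype,
  ret = ret.dtype.type(ret / rcount)
```

View pics/s9.png

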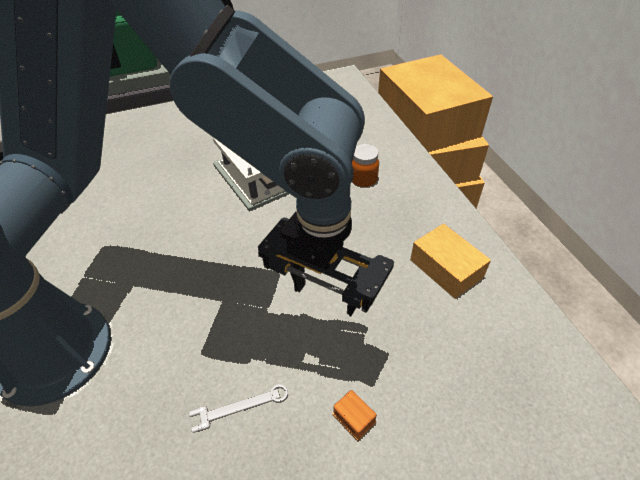

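View pics/t9.png

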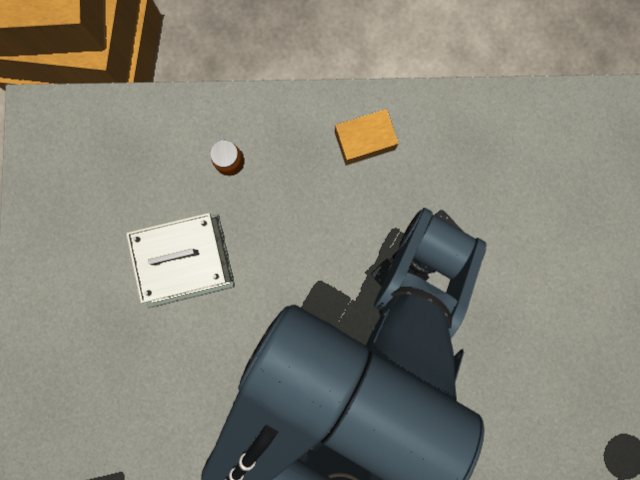

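move_arm:
  rows: [-1,-37,0,0,0,-0.081,0,-1,-38,-10,0,0,-0.081,0,-1,-38,-20,0,0,-0.081,0,-2,-37,-20,0,0,-0.08,0,0,0,0,0,0,0,0,0,0,0,0,0,0,0]

```text
time: 23.05
position: [0.4801, -0.3122, 0.0836]
tool_rot: [0.98, 0.197, -0.0, -0.001]
ft_force: [0.3, -0.0, -0.4]
grip_width: 0.0871
```

```bash
python3 st.py
```

```text
t 23.05 p [ 480.1 -312.2   83.6] jaw -67.22 z [-0.001  0.002 -1.   ] F [ 0.3 -0.  -0.4] M [ 0.04 -0.01  0.03] w 87.1 q [-0.77  0.61  1.66  0.    0.87  0.4 ]
```

move_arm:
  rows: [0,-3,-30,0,0,-0.006,0,0,0,-30,0,0,0,0,0,0,-15,0,0,0,0,0,0,0,0,0,0,0,0,0,0,0,0,0,0]

```text
time: 23.55
position: [0.481, -0.3151, 0.0098]
tool_rot: [0.981, 0.195, 0.0, 0.0]
ft_force: [0.6, -0.1, 0.2]
grip_width: 0.087
```

```bash
python3 st.py
```

```text
t 23.55 p [ 481.  -315.1    9.8] jaw -67.47 z [ 0.001 -0.    -1.   ] F [ 0.6 -0.1  0.2] M [ 0.04  0.   -0.03] w 87.0 q [-0.77  0.73  1.69  0.    0.71  0.4 ]
```

move_arm:
  rows: [-1,-2,-12,0,0,0,0,0,0,-8,0,0,0,0,0,0,0,0,0,0,0,0,0,0,0,0,0,1,0,0,0,0,0,0,1,0,0,0,0,0,0,1,0,0,0,0,0,0,1,0,0,0,0,0,0,1,0,0,0,0,0,0,1]
  grip_force: 15

```text
time: 24.45
position: [0.4793, -0.3175, -0.0108]
tool_rot: [0.981, 0.195, -0.0, -0.0]
ft_force: [0.6, 1.3, 2.7]
grip_width: 0.06
```

```bash
python3 st.py
```

```text
t 24.45 p [ 479.3 -317.5  -10.8] jaw -67.55 z [-0.  0. -1.] F [0.6 1.3 2.7] M [0.19 0.08 0.  ] w 60.0 q [-0.78  0.77  1.7   0.    0.67  0.4 ]
```

move_arm:
  rows: [0,0,30,0,0,0,1,0,0,50,0,0,0,1,0,10,50,0,0,0,1,-1,40,40,0,0,-0.02,1,-1,40,10,0,0,-0.02,1,-1,40,0,0,0,-0.02,1,-1,40,0,0,0,-0.02,1,-1,40,0,0,0,-0.02,1,-1,40,0,0,0,-0.02,1,-1,40,0,0,0,-0.02,1,-1,40,0,0,0,-0.02,1,-1,40,0,0,0,-0.012,1]

```text
time: 25.65
position: [0.4702, 0.0489, 0.1633]
tool_rot: [0.994, 0.109, 0.0, 0.0]
ft_force: [1.2, -0.7, -1.7]
grip_width: 0.0597
```

```bash
python3 st.py
```

```text
t 25.65 p [470.2  48.9 163.3] jaw -77.45 z [ 0. -0. -1.] F [ 1.2 -0.7 -1.7] M [-0.07 -0.02  0.02] w 59.7 q [-0.13  0.38  1.84 -0.    0.92  1.22]
```

move_arm:
  rows: [-1,40,0,0,0,0,1,-1,40,0,0,0,0,1,-1,40,0,0,0,0,1,-1,40,0,0,0,0,1,-1,40,0,0,0,0,1,-1,40,0,0,0,0,1,0,35,0,0,0,0,1,0,10,0,0,0,0,1,0,0,0,0,0,0,1,0,0,0,0,0,0,1]

```text
time: 26.65
position: [0.464, 0.3313, 0.1629]
tool_rot: [0.994, 0.11, -0.001, 0.001]
ft_force: [0.0, -0.5, -1.9]
grip_width: 0.0597
```

Run:
```python
from st import *
st(); b=snap('side','s10.png'); A=b['color'][60:220,170:340][:,:,::-1]
cv2.imwrite('pics/z10.png',cv2.resize(np.clip(A*1.5,0,255).astype(np.uint8),None,fx=4,fy=3.7,interpolation=cv2.INTER_CUBIC));st()
```

```text
t 26.65 p [464.  331.3 162.9] jaw -77.4 z [-0.001 -0.001 -1.   ] F [ 0.  -0.5 -1.9] M [-0.    0.    0.02] w 59.7 q [ 0.42  0.5   1.61 -0.    1.04  1.78]
t 26.7 p [464.2 331.  163. ] jaw -77.46 z [-0.001 -0.001 -1.   ] F [ 0.2 -1.2 -0.2] M [0.02 0.07 0.05] w 59.8 q [ 0.42  0.5   1.61 -0.    1.04  1.78]
```

View pics/z10.png

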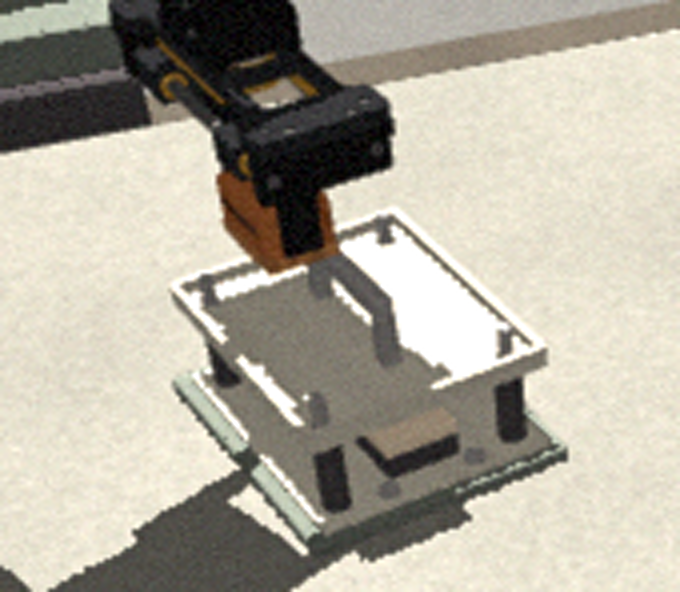

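move_arm:
  rows: [-3,9,0,0,0,0,1,0,0,-20,0,0,0,1,0,0,-25,0,0,0,1,0,0,-20,0,0,0,1,0,0,-10,0,0,0,1,0,0,0,0,0,0,1,0,0,0,0,0,0,1]

```text
time: 27.4
position: [0.4622, 0.3414, 0.0889]
tool_rot: [0.994, 0.109, 0.0, -0.0]
ft_force: [-0.3, 0.1, -1.0]
grip_width: 0.0599
```

```bash
python3 st.py
```

```text
t 27.4 p [462.2 341.4  88.9] jaw -77.44 z [ 0.001  0.    -1.   ] F [-0.3  0.1 -1. ] M [ 0.05 -0.02 -0.06] w 59.9 q [0.44 0.61 1.66 0.   0.88 1.79]
```

move_arm:
  rows: [-1,-1,-5,0,0,0,1,0,0,-4,0,0,0,1,0,0,-3,0,0,0,1,0,0,0,0,0,0,1,0,0,-1,0,0,0,1,0,0,0,0,0,0,1]

```text
time: 28.0
position: [0.4606, 0.3405, 0.0753]
tool_rot: [0.994, 0.11, 0.0, -0.0]
ft_force: [0.3, 0.7, -0.9]
grip_width: 0.06
```

```bash
python3 st.py
```

```text
t 28.0 p [460.6 340.5  75.3] jaw -77.4 z [ 0.  0. -1.] F [ 0.3  0.7 -0.9] M [-0.02  0.01 -0.02] w 60.0 q [ 0.44  0.63  1.67 -0.    0.85  1.79]
```

move_arm:
  rows: [0,0,-1,0,0,0,1,0,0,0,0,0,0,1,0,0,0,0,0,0,1]

```text
time: 28.3
position: [0.4607, 0.3405, 0.0751]
tool_rot: [0.994, 0.11, 0.0, -0.0]
ft_force: [-1.7, -1.9, 5.4]
grip_width: 0.0599
```

```bash
python3 st.py
```

```text
t 28.3 p [460.7 340.5  75.1] jaw -77.41 z [ 0.001  0.    -1.   ] F [-1.7 -1.9  5.4] M [-0.    0.29 -0.01] w 59.9 q [0.44 0.63 1.67 0.   0.84 1.79]
```

move_arm:
  rows: [0,0,0,0,0,0,0,0,0,0,0,0,0,0,0,0,0,0,0,0,0,0,0,0,0,0,0,0,0,0,0,0,0,0,0,0,0,0,0,0,0,0,0,0,15,0,0,0,0,0,0,30,0,0,0,0,0,0,45,0,0,0,0,0,0,45,0,0,0,0,0,-35,10,0,0,0,0,0,-45,0,0,0,0,0]

```text
time: 29.5
position: [0.4627, 0.2616, 0.2224]
tool_rot: [0.994, 0.112, 0.004, -0.001]
ft_force: [1.1, -0.2, -1.1]
grip_width: 0.0873
```

move_arm:
  rows: [0,-45,0,0,0,0,0,0,-45,0,0,0,0,0,0,-45,0,0,0,0,0,0,-45,0,0,0,0,0,0,-45,0,0,0,0,0,0,-45,0,0,0,0,0,0,-45,0,0,0,0,0,5,-45,0,0,0,0,0,5,-45,0,0,0,0,0,0,-45,0,0,0,0,0,0,-20,0,0,0,0,0,0,0,0,0,0,0,0]

```text
time: 30.7
position: [0.4709, -0.2129, 0.2193]
tool_rot: [0.994, 0.108, 0.0, 0.001]
ft_force: [0.1, 0.9, -0.3]
grip_width: 0.0871
```

Run:
```python
from tray import *
from st import st
st(); snap('top','t11.png'); b=snap('side','s11.png'); 
A=b['color'][60:220,170:340][:,:,::-1]
cv2.imwrite('pics/z11.png',cv2.resize(np.clip(A*1.3,0,255).astype(np.uint8),None,fx=4,fy=3.7,interpolation=cv2.INTER_CUBIC))
for n in('t11','s11'):
    tray(n+'.npz',[503.5,349.3],12.6,80)
    P=cloud(dict(np.load(f'pics/{n}.npz')))
    m=P.copy(); 
    print('block',rect(P,.117,.131,.42,.495,.29,.39)); print('handle',rect(P,.132,.15,.4,.62,.25,.46))
```

```text
t 30.7 p [ 470.9 -212.9  219.3] jaw -77.65 z [ 0.001 -0.001 -1.   ] F [ 0.1  0.9 -0.3] M [-0.   -0.05  0.  ] w 87.1 q [-0.64  0.35  1.68 -0.    1.11  0.71]
floor z 85.8 slope x -0.04 deg y 0.02 deg n2927
extent x -81.2 78.4 y -95.4 94.6
rect [array([-1.1,  0.1]), array([192.1, 160.5]), np.float64(90.0)]
block (array([467.1, 346.1]), array([58.2, 72.8]), 12.4, 570, np.float64(125.3))
handle (array([483.2, 344.7]), array([ 51.4, 100.7]), 11.9, 267, np.float64(136.9))
floor z 86.8 slope x -0.11 deg y -0.04 deg n756
extent x -81.5 32.2 y -97.3 96.5
rect [array([-23.2,   0.3]), array([196.1, 117. ]), np.float64(89.9)]
block (array([461.3, 337.1]), array([43.8, 62.2]), 12.2, 338, np.float64(126.1))
handle (array([0., 0.]), array([0., 0.]), 0.0, 0, np.float64(nan))
  return _methods._mean(a, axis=axis, dtype=dtype,
  ret = ret.dtype.type(ret / rcount)
```

View pics/z11.png

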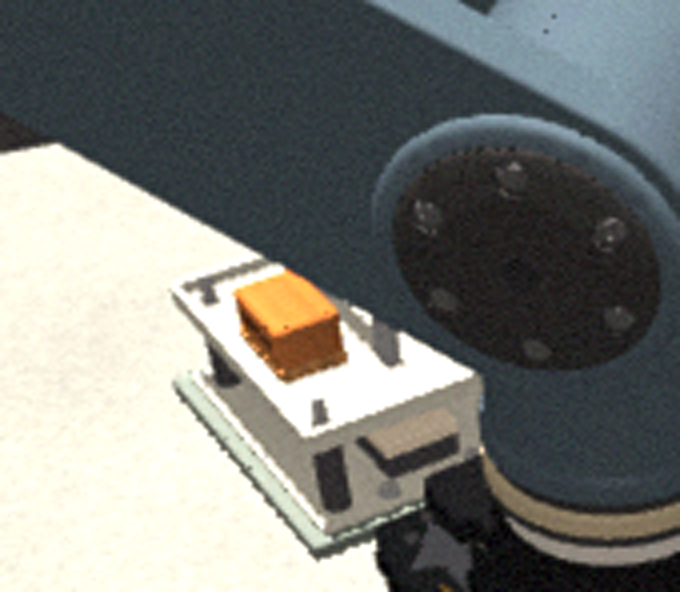

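View pics/t11.png

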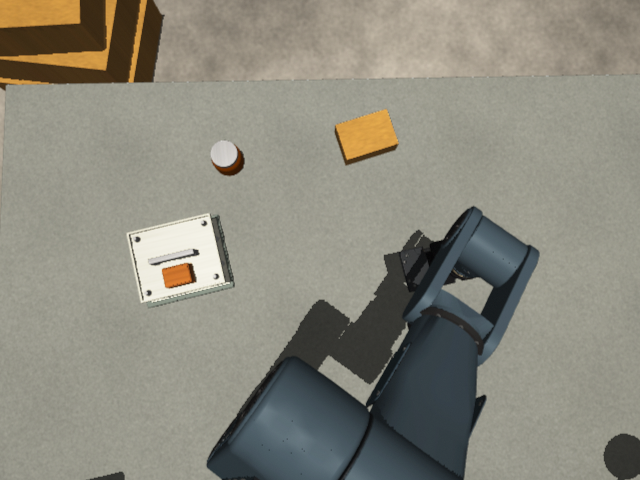

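```bash
python3 -c "
from rig import robot
print(robot.hand_in())"
```

```text
the job is handed in; nothing more can be done
None
```

The stand is loaded in the order asked, and the job was handed in at about 31 s, with the arm clear and touching nothing.

- **Stone:** it lies flat and lengthwise on the deck between the posts, about 1 mm from the post centre. It is clear of the bolt heads and touched down at the height expected for flat contact. With the tray on, I could only check it by sight from the side.
- **Tray:** all four pins entered the holes without contact force, and it stopped exactly at shoulder height (underside 80.0 mm). The top camera put its floor at 85.8 mm and its tilt under 0.1°.
- **Block:** it sits cork side down on the tray floor, on the near (−x) side of the handle. Its centre is about 44 mm from the tray's middle rather than the suggested 41 mm, to give the gripper body more room beside the handle. Its top measured 125–126 mm, against 126 mm for lying flat.
- **Jar, carton and wrench:** I never went near them. The jar and carton look unmoved in the last top picture; the wrench was hidden by the arm there, but was unmoved when last seen.

**Checks that disagreed:**
- **Fingertip height:** the first grasp of the stone closed on air, because the fingertips are about 24 mm higher than the reported tool position. I measured this by touching the bench and corrected every later height. The stone did not move.
- **Last pictures:** the top-camera block outline merged with the handle, so I relied on the side camera for its outline. The side camera could not see the handle.

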